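Fit the keyed spindle into the polishing-lathe pulley and hold it home

ROBOT

A 6-joint arm with a two-finger parallel gripper is mounted at the origin on a cart in front of the work surface, level with it; the furniture and walls round the work are solid. World frame = base frame: x ahead of the robot, y to its left, z up, the work surface at z = 0. Lengths are in mm, angles in rad, forces in N, time in s.
With the tool pointing down it reaches from about 375 to 900 mm from the base axis. Payload 3.1 kg.
Tool frame: the origin (TCP) lies between the finger pads; the fingertips stand 17 mm ahead of it and the grasp point (between the pads) lies 2 mm behind it; z points along the fingers, y is the line along which they close (so a half turn about z gives the same grasp; the last joint's range is limited). The gripper opens to 85 mm and grips with 20 to 120 N. Pads are 22 mm wide; open, the fingers measure 114 mm over their backs; the gripper's body (76 mm by 85 mm) begins 54 mm behind the grasp point. The pads swing forward as they close: fully open they stand 13 mm farther back than shut.
Start: joints at [-1.444, 0.527, 1.433, -0, 1.181, -0.178], TCP at [188.183, -595.973, 248.31] pointing down, gripper open.
Joint ranges: [-3.08, 3.08], [-0.75, 2.2], [0.22, 2.44], [-1.43, 4.57], [0, 2.65], [-2.85, 2.85]. Speed limits (rad/s): [2.79, 2.79, 3.14, 3.14, 3.14, 3.14].

INTERFACE

Orientations are given as a rotation vector (axis times angle).
In Python, from workcell import bot gives the robot as it stands. Calls block until the motion is done:
- bot.move_to(position, orientation): joint-space move of the TCP to a pose.
- bot.move_straight(position, attitude=None, rate=150): straight line of the TCP; attitude=None keeps the orientation; rate is the mean speed in mm/s.
- bot.movej(angles): joint-space move.
- bot.grip(opening, force=None): finger opening in mm; force is the grip in N (None keeps the last); returns when the fingers have stopped.
- bot.wait(seconds).
- bot.ik(position, orientation): joint angles nearest the present ones, or None.
- bot.read_camera(name): name is "scene" or "top" or "wrist"; returns a dict with "pixels" (480x640x3 uint8, red, green, blue), "depth" (480x640 float32, mm along the optical axis (not along the pixel's ray), 0 where there is no reading), "mtx" (3x3 intrinsics, pixels), "world_from_camera" (4x4, takes a point from camera to world coordinates); the wrist camera has in their place "mount" (4x4, takes a point from camera to tool coordinates, whose origin is the TCP and whose axes are the flange's). Camera axes: x right, y up, looking along -z (the intrinsics and any distortion apply to the point x, -y, -z); pixel columns grow to the right and rows downward; lengths in mm; the calibration is good to about 2 mm. A picture is of the moment at which its call begins: read the wrist's pose just before it.
A pose or a line that the arm cannot do raises bot.Unreachable and nothing moves.
- bot.finish_job(): hands the job in; it is judged then, once.
Trained networks look in a picture, given as the dict that the camera call returned (one of the last four; its "shot" number tells which), for a name from the list of things; names that differ only in an ending like _2 or _b are one class to them, and where a whole thing is asked for, a point or a joint stands for the part that bears it (a point fixed in the world has none). Each returns a list of dicts, best first, with "conf" (0 to 1); they miss things now and then, are a little off and sometimes report something else, mostly with a low value. They report only what shows in the picture. A call takes as long as a camera call. They do not tell look-alikes from the thing itself.
- bot.search_frame(picture, thing): "rect" ([left, top, right, bottom] in pixels, round what is visible of it).
- bot.cut_out(picture, thing): "pixels" (480x640 bool, what is visible of it) and "rect" ([left, top, right, bottom] in pixels, round what is visible of it).
Readings, each from a call of its own:
- bot.read_t(): time.
- bot.read_joint_pos(): joint angles.
- bot.read_joint_vel(): joint speeds.
- bot.read_effort(): joint torques, N m.
- bot.read_eef_pos(): TCP position.
- bot.read_orientation(): TCP orientation.
- bot.read_contact_force(): force on the tool from outside, world axes, zero at the start.
- bot.read_moment(): the same for the moment, N m.
- bot.read_grip_width(): finger opening in mm.
- bot.read_grasp_force(): force on a finger pad.
Only numpy, scipy, OpenCV 4.12 (cv2) and the standard library are available. Lean on these libraries where they do the work, as an engineer would, in place of code of your own. Each camera call takes 0.05 s, during which the arm holds its last target. There are 200 camera calls.

TASK

Take the spindle that has a key on its shank out of the wooden stand and push it nose first into the hub of the stepped pulley that is clamped in the fixture: go down until the key stops on the ledge inside, turn until you feel it slip into the keyway, and keep pushing against the sprung pin below until the collar sits flat on the face of the hub. Finish while still gripping the spindle and pressing it fully home (the grub screw will be tightened by someone else); do not let go, and leave the other two spindles and the things lying round the work where they are.

Things in the scene. Friction and masses are not known exactly. Their poses are not given: they have to be found in the camera images.
- spindle_grip (a point): Keyed spindle, steel, 126 mm long, 0.2 to 0.3 kg, upright, nose down, in any of the stand's three holes. This point: centre of its wrench square, the place to grip: 18 x 18 mm, from 23 mm below to 23 mm above this point; collar directly under the square, threaded taper above it up to +41 mm. z up the axis, x and y square to the flats; the key is on the -x side.
- spindle_seat (a point): Centre of the underside of the keyed spindle's collar (collar 34 mm diameter, 6 mm thick), 29 mm below spindle_grip, same axes. Below it the shank is 16 mm diameter, 56 mm long to the flat foot of the nose, its last 5 mm tapering to 11 mm diameter.
- spindle_key (a point): Middle of the key: 6 mm wide, 16 mm tall, on the -x side of the shank, its outer face 12 mm from the axis. It covers 22 to 38 mm below spindle_seat, so the last 18 mm of the nose have no key. Same axes as spindle_grip.
- hub_face (a point): Centre of the upright bore at the top face of the pulley's hub, 90 mm above the worktop; axes are the fixture's, z up. Stepped aluminium pulley, 80 mm diameter, 60 mm tall, hub 44 mm diameter; it and the fixture cannot move. The two strap clamps (along x) stay 22 mm below this face. First a counterbore, 28 mm diameter, 12 mm deep, in which the key turns freely. Home: spindle_seat is on this point.
- hub_ledge (a point): Ledge at the floor of the counterbore, 12 mm below hub_face. Below it the bore is 18 mm diameter with one keyway 8 mm wide. The key rests on the ledge with spindle_seat 26 mm above hub_face. The keyway points along the fixture's -x, turned about z by an unreported angle of up to 0.6 rad either way, different each time: find it by turning under a light push; it drops in within about 5 degrees.
- lever_press: Tall black lever press on the left of the worktop, a fixed obstacle: base 213 x 166 mm, columns and ball lever up to 440 mm high; origin under the middle of its base. Swing over it or past it with care. Other obstacles: a low brown wooden rest, up to 60 mm high, between fixture and stand, a bench vice in front of the stand, and a wall shelf 0.5 m above the back right of the worktop.
- ejector (a joint): Sprung steel pin, 12 mm diameter, in the bottom of the pulley's bore. 0 = fully up (the foot meets it 6 mm before home), 0.006 m = down with the spindle home. It pushes up with about 5 N when first met, 10 to 11 N at home, more than the spindle weighs: a spindle let go rises again.
- plain_spindle_grip (a point): Square centre (85 mm above its foot) of a similar spindle with no key and a plain stub in place of the threaded taper; stays in the stand.
- wide_spindle_grip (a point): Square centre (85 mm above its foot) of a similar spindle with no key and a wider collar (46 mm diameter); stays in the stand.
- stand: Wooden stand 50 x 172 x 26 mm, fixed; origin at the centre of its underside, three holes 60 mm apart along its y. Spindles stand 16 mm deep, foot 10 mm above the worktop, tops up to 136 mm above it: lift clear of the neighbours before moving sideways; close the fingers across the row, or open them only part way, so as not to touch a neighbour.
- steel_block_mid (a point): A bystander: square dark steel bench block 62 x 62 x 22 mm, lying flat, loose, between fixture and stand, towards the robot; this point is at its middle, 6 mm above its underside.
- dust_brush_mid (a point): A bystander: brown bench brush with dark bristles, 160 mm long, loose, behind the fixture, to the left; this point is at its middle, 6 mm above its underside.
Things that resemble listed ones, but are neither listed nor needed, are in the scene too. What is shaped like the part that bears spindle_grip but yellow is not meant.

How it is judged (in metres and radians):
On the way, in this order (a step that is already met when the one before it is completed fails the run):
1. the keyed spindle has been lifted clear of the stand and upright (height (world z) of spindle_seat above 0.135 m and angle between spindle_seat's own z axis and vertical below 0.3 rad), for 0.1 s.
2. its nose is in the bore of the hub (horizontal distance between spindle_seat and hub_face below 0.004 m and z of spindle_seat in the frame of hub_face below 0.04 m and angle between spindle_seat's own z axis and vertical below 0.12 rad), for 0.1 s.
At the end, for the whole second after the job is handed in: Collar on the hub face (within 1.5 mm above it, 3 mm of the bore axis, tilt under 0.06 rad), so the key is in the keyway; the ejector pin is down more than 4.5 mm; the fingers still grip the spindle (over 3 N) and hold it there through the last second (z of spindle_seat in the frame of hub_face below 0.0015 m and horizontal distance between spindle_seat and hub_face below 0.003 m and angle between spindle_seat's own z axis and vertical below 0.06 rad and value of joint ejector above 0.0045 m and contact force between the fingers and spindle above 3 N); the arm keeps its last pose, push and grip.
It fails at once if one of the other two spindles is moved by more than 15 mm (distance of any of plain_spindle_grip, wide_spindle_grip from where it was at the start of the episode above 0.015 m).
It fails at once if a bystander is moved by more than 25 mm (distance of any of steel_block_mid, dust_brush_mid from where it was at the start of the episode above 0.025 m).
It also fails if it takes over 61 s, if anything falls off the work surface, if the arm or the gripper's body presses on something with over 40 N, if the wrist force passes 120 N, or if a joint passes its speed limit or range.

## Working session

There is one attempt and no reset: what is moved stays moved. The work goes in short steps, each a Python script; the robot and the scene stay as the last script left them, time stands still between calls to the robot, and variables do not carry over. Pictures are saved under pics/ and viewed, at most 10 in all, crops included, and the job is handed in when it is done.

```bash
mkdir -p pics; cat > h.py <<'E'
import numpy as np, cv2
from workcell import bot
from scipy.spatial.transform import Rotation as R
def save(p,name): cv2.imwrite('pics/'+name,p["pixels"][:,:,::-1])
def wfc(p,pose=None):
    if "world_from_camera" in p: return np.array(p["world_from_camera"])
    T=np.eye(4);T[:3,:3]=R.from_rotvec(pose[1]).as_matrix();T[:3,3]=pose[0]
    return T@np.array(p["mount"])
def cloud(p,T):
    d=p["depth"];K=np.array(p["mtx"]);v,u=np.mgrid[:480,:640]
    x=(u-K[0,2])/K[0,0]*d;y=(v-K[1,2])/K[1,1]*d
    P=np.stack([x,-y,-d,np.ones_like(d)],-1)@T.T
    P=P[...,:3];P[d==0]=np.nan
    return P
def proj(p,T,X):
    c=np.linalg.inv(T)@np.append(X,1);K=np.array(p["mtx"])
    return K[0,0]*c[0]/-c[2]+K[0,2],K[1,1]*(-c[1])/-c[2]+K[1,2]
def pose(): return np.array(bot.read_eef_pos()),np.array(bot.read_orientation())
E
python3 - <<'E'
from h import *
print(bot.read_t(),pose(),[k for k in bot.read_camera("wrist")])
for n in("scene","top"):
    p=bot.read_camera(n);save(p,n+"1.png");T=wfc(p);P=cloud(p,T)
    print(n,T.round(2).tolist(),np.array(p["mtx"]).tolist(), p.get("dist"))
    for t in("spindle_grip","plain_spindle_grip","wide_spindle_grip","hub_face","stand","lever_press","steel_block_mid","dust_brush_mid"):
        try:
            for r in bot.cut_out(p,t)[:4]:
                print(t,round(r["conf"],2),np.round(r["rect"]).tolist(),np.nanmedian(P[r["pixels"]],0).round(),np.nanpercentile(P[r["pixels"]][:,2],98).round())
        except Exception as e: print(t,e)
E
```

```text
0.0 (array([ 188.10965567, -595.31066402,  247.36480964]), array([-3.10283473e+00, -4.78161959e-01, -6.98706189e-05])) ['pixels', 'depth', 'mtx', 'mount', 'shot']
scene [[0.65, 0.36, -0.67, -397.0], [-0.76, 0.31, -0.58, -752.16], [-0.0, 0.88, 0.47, 713.86], [0.0, 0.0, 0.0, 1.0]] [[518.6935504827916, 0.0, 309.4212166245122], [0.0, 518.6935504827916, 231.36998682799825], [0.0, 0.0, 1.0]] None
spindle_grip 0.94 [438.0, 259.0, 458.0, 305.0] [ 537. -352.   63.] 121.0
spindle_grip 0.84 [411.0, 267.0, 423.0, 309.0] [ 450. -319.   82.] 131.0
plain_spindle_grip 0.87 [365.0, 246.0, 377.0, 290.0] [ 456. -199.   80.] 131.0
plain_spindle_grip 0.48 [407.0, 268.0, 420.0, 312.0] [ 449. -319.   80.] 128.0
wide_spindle_grip 0.69 [381.0, 253.0, 407.0, 301.0] [ 453. -260.   73.] 129.0
hub_face 0.8 [253.0, 215.0, 312.0, 263.0] [472. 110.  21.] 61.0
stand 0.8 [353.0, 284.0, 427.0, 329.0] [ 444. -280.   24.] 28.0
steel_block_mid 0.75 [282.0, 264.0, 314.0, 291.0] [388. -35.  20.] 24.0
dust_brush_mid 0.49 [246.0, 209.0, 276.0, 222.0] [589. 281.  10.] 16.0
top [[-0.01, 0.99, -0.11, 338.07], [-1.0, -0.01, -0.0
[... 257 characters left out ...]
grip 0.5 [458.0, 251.0, 474.0, 264.0] [ 456. -307.   87.] 136.0
plain_spindle_grip 0.76 [406.0, 249.0, 419.0, 260.0] [ 460. -188.   84.] 134.0
wide_spindle_grip 0.7 [430.0, 249.0, 450.0, 270.0] [ 458. -250.   74.] 133.0
hub_face 0.71 [250.0, 203.0, 300.0, 279.0] [507. 120.  13.] 62.0
stand 0.89 [401.0, 250.0, 473.0, 272.0] [ 451. -235.   25.] 33.0
stand 0.59 [430.0, 248.0, 450.0, 269.0] [ 458. -250.   73.] 133.0
lever_press 0.36 [460.0, 248.0, 472.0, 264.0] [ 456. -308.   87.] 135.0
steel_block_mid 0.59 [328.0, 272.0, 358.0, 304.0] [398. -26.  21.] 28.0
dust_brush_mid 0.68 [179.0, 185.0, 247.0, 215.0] [601. 262.  11.] 19.0
dust_brush_mid 0.5 [248.0, 196.0, 304.0, 278.0] [508. 120.  13.] 63.0
```

View pics/scene1.png

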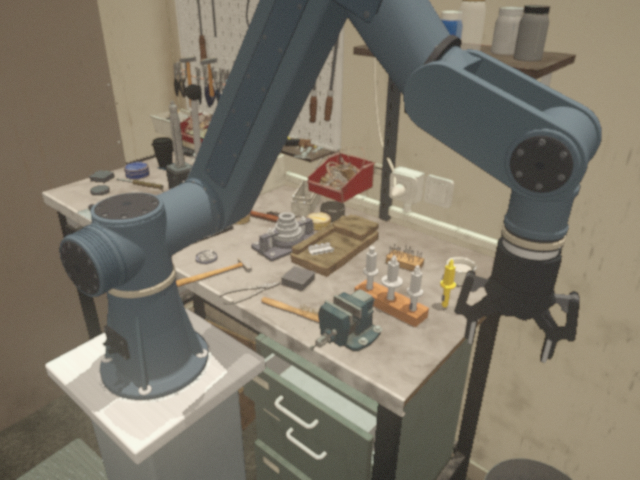

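View pics/top1.png

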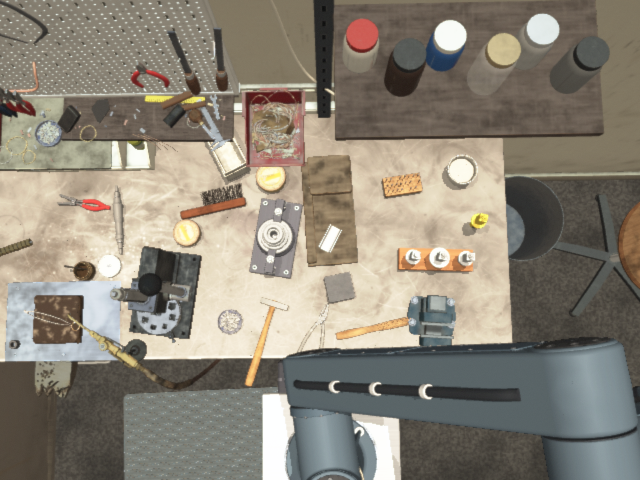

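```bash
python3 - <<'E'
from h import *
p=bot.read_camera("wrist");print(np.array(p["mount"]).round(3).tolist(),np.array(p["mtx"]).tolist())
M=np.array(p["mount"])
down=R.from_rotvec(pose()[1])
# choose yaw so camera sits on robot side (-x) of tool, tilted to look at the spindles from the robot side
print(down.as_matrix().round(3).tolist())
best=None
off=M[:3,3]; print(off)
# tool: want camera at C looking at target X
def look(C,X,rolls=np.arange(0,2*np.pi,np.pi/12)):
    out=[]
    z=(np.array(C)-X);z=z/np.linalg.norm(z)
    for r in rolls:
        u=np.array([np.cos(r),np.sin(r),0]);x=np.cross(u,z);x/=np.linalg.norm(x);y=np.cross(z,x)
        Rt=np.stack([x,y,z],1)@M[:3,:3].T
        pos=np.array(C)-Rt@off
        q=bot.ik(pos,R.from_matrix(Rt).as_rotvec())
        if q is not None: out.append((np.abs(np.array(q)-bot.read_joint_pos()).max(),r,pos,Rt,q))
    return sorted(out,key=lambda o:o[0])
for C in([300,-250,250],[300,-150,250],[300,-350,250],[330,-250,330],[450,-60,300],[470,-420,300]):
    o=look(C,[455,-250,60]); print(C,[(round(a[0],2),round(a[1],2),a[2].round(),a[3][:,2].round(2)) for a in o[:3]])
E
```

```text
[[-0.0, 0.951, 0.311, 78.489], [1.0, 0.0, -0.0, -0.522], [-0.0, 0.311, -0.951, -126.394], [0.0, 0.0, 0.0, 1.0]] [[400.7963113400829, 0.0, 327.1346963657771], [0.0, 400.7963113400829, 245.42265413717905], [0.0, 0.0, 1.0]]
[[0.954, 0.301, -0.0], [0.301, -0.954, -0.0], [-0.0, 0.0, -1.0]]
[  78.4889322    -0.52236991 -126.39376004]
[300, -250, 250] [(np.float64(1.76), np.float64(0.26), array([ 366., -262.,  117.]), array([ 0.83,  0.1 , -0.55])), (np.float64(1.79), np.float64(0.52), array([ 370., -272.,  120.]), array([ 0.79,  0.19, -0.58])), (np.float64(1.84), np.float64(0.79), array([ 375., -278.,  125.]), array([ 0.75,  0.25, -0.62]))]
[300, -150, 250] [(np.float64(2.37), np.float64(2.62), array([ 407., -216.,  171.]), array([ 0.36, -0.26, -0.9 ])), (np.float64(2.64), np.float64(2.36), array([ 400., -226.,  170.]), array([ 0.43, -0.17, -0.89])), (np.float64(3.78), np.float64(4.19), array([ 403., -174.,  145.]), array([ 0.39, -0.62, -0.67]))]
[300, -350, 250] [(np.float64(1.06), np.float64(0.52), array([ 362., -308.,  122.]), array([ 0.75,  0.46, -0.47])), (np.float64(1.11), np.float64(
[... 396 characters left out ...]
, np.float64(0.26), array([ 360., -261.,  185.]), array([ 0.67,  0.09, -0.74]))]
[450, -60, 300] [(np.float64(0.98), np.float64(1.05), array([ 432., -172.,  204.]), array([ 0.2 , -0.39, -0.9 ])), (np.float64(0.99), np.float64(1.31), array([ 441., -176.,  207.]), array([ 0.12, -0.36, -0.93])), (np.float64(1.02), np.float64(1.57), array([ 452., -177.,  209.]), array([ 0.02, -0.35, -0.94]))]
[470, -420, 300] [(np.float64(0.5), np.float64(0.79), array([ 435., -356.,  170.]), array([ 0.19,  0.71, -0.67])), (np.float64(0.5), np.float64(0.0), array([ 427., -338.,  183.]), array([ 0.26,  0.56, -0.79])), (np.float64(0.51), np.float64(0.52), array([ 431., -350.,  175.]), array([ 0.23,  0.66, -0.71]))]
```

```bash
cat >> h.py <<'E'
M=np.array([[0,.951,.311,78.489],[1,0,0,-.522],[0,.311,-.951,-126.394],[0,0,0,1.]])
def look(C,X,rolls=np.arange(0,2*np.pi,np.pi/12)):
    out=[];z=(np.array(C)-X);z=z/np.linalg.norm(z);q0=np.array(bot.read_joint_pos())
    for r in rolls:
        u=np.array([np.cos(r),np.sin(r),0]);x=np.cross(u,z);x/=np.linalg.norm(x);y=np.cross(z,x)
        Rt=np.stack([x,y,z],1)@M[:3,:3].T
        pos=np.array(C)-Rt@M[:3,3];rv=R.from_matrix(Rt).as_rotvec()
        q=bot.ik(pos,rv)
        if q is not None: out.append((np.abs(np.array(q)-q0).max(),r,pos,rv,q))
    return sorted(out,key=lambda o:o[0])
def snap(name,things=()):
    ps=pose();p=bot.read_camera("wrist");T=wfc(p,ps)
    if name: save(p,name)
    P=cloud(p,T)
    for t in things:
        for r in bot.cut_out(p,t)[:4]:
            m=r["pixels"];Q=P[m];Q=Q[~np.isnan(Q[:,2])]
            top=Q[Q[:,2]>np.percentile(Q[:,2],95)-4]
            print(t,round(r["conf"],2),np.round(r["rect"]).tolist(),"med",np.median(Q,0).round(),"top",np.median(top,0).round(1))
    return p,T,P
E
python3 - <<'E'
from h import *
o=look([330,-250,330],[455,-250,60],[0.26])[0]
bot.movej(o[4])
snap("w1.png",("spindle_grip","plain_spindle_grip","wide_spindle_grip","stand"))
print(bot.read_t())
E
```

```text
spindle_grip 0.7 [384.0, 222.0, 448.0, 294.0] med [ 448. -310.   93.] top [ 452.9 -311.9  132.6]
spindle_grip 0.69 [432.0, 132.0, 507.0, 224.0] med [ 535. -344.   77.] top [ 539.5 -346.1  121. ]
plain_spindle_grip 0.94 [231.0, 153.0, 276.0, 250.0] med [ 454. -196.   95.] top [ 458.8 -193.6  133.4]
wide_spindle_grip 0.97 [302.0, 190.0, 364.0, 273.0] med [ 451. -253.   74.] top [ 455.5 -252.9  131.4]
stand 0.73 [215.0, 215.0, 426.0, 329.0] med [ 443. -254.   26.] top [ 447.  -253.9   26.7]
2.675
```

View pics/w1.png

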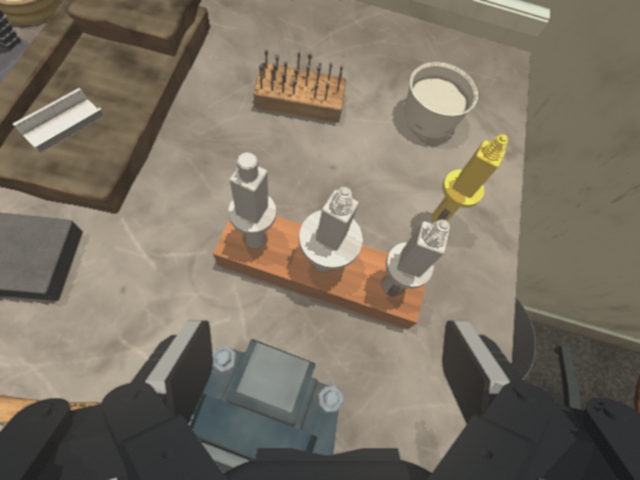

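```bash
python3 - <<'E'
from h import *
X=np.array([456,-311,60])
for az in (200,225,250,280,300):
    a=np.radians(az);C=X+220*np.array([np.cos(a)*.72,np.sin(a)*.72,.70])
    o=look(C,X)
    for q in o[:3]: print(az,round(q[0],2),round(q[1],2),q[2].round(),R.from_rotvec(q[3]).as_matrix()[:,2].round(2))
p=cv2.imread('pics/w1.png');cv2.imwrite('pics/c1.png',cv2.resize(p[200:320,360:480],None,fx=5,fy=5,interpolation=3))
E
```

```text
200 0.46 6.02 [ 380. -313.   95.] [ 0.86  0.08 -0.51]
200 0.46 0.52 [ 385. -346.   89.] [ 0.81  0.38 -0.45]
200 0.47 5.76 [ 382. -306.  100.] [ 0.83  0.02 -0.55]
225 0.52 0.26 [ 388. -348.   93.] [ 0.74  0.46 -0.49]
225 0.54 0.52 [ 392. -357.   89.] [ 0.7   0.55 -0.45]
225 0.64 0.79 [ 400. -367.   88.] [ 0.64  0.64 -0.44]
250 0.78 0.79 [ 412. -375.   92.] [ 0.46  0.75 -0.48]
250 0.8 0.52 [ 407. -368.   97.] [ 0.51  0.69 -0.52]
250 0.88 1.05 [ 421. -382.   89.] [ 0.38  0.81 -0.45]
280 0.99 0.79 [ 436. -381.  102.] [ 0.14  0.81 -0.56]
280 1.06 1.05 [ 442. -385.   97.] [ 0.09  0.85 -0.52]
280 1.15 0.52 [ 433. -377.  107.] [ 0.17  0.78 -0.61]
300 1.12 0.79 [ 456. -380.  108.] [-0.1   0.78 -0.62]
300 1.18 1.05 [ 460. -383.  103.] [-0.13  0.8  -0.58]
300 1.24 1.31 [ 466. -385.   98.] [-0.18  0.82 -0.54]
```

View pics/c1.png

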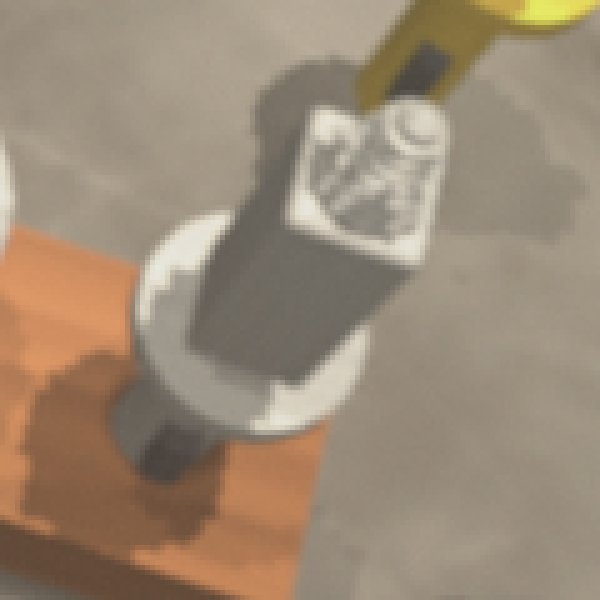

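```bash
cat >> h.py <<'E'
def onplane(p,T,u,v,z):
    K=np.array(p["mtx"]);d=T[:3,:3]@np.array([(u-K[0,2])/K[0,0],-(v-K[1,2])/K[1,1],-1.]);return T[:3,3]+d*(z-T[2,3])/d[2]
def tcp_pose(yaw): # tool down, tool y axis (closing) at world angle yaw
    y=np.array([np.cos(yaw),np.sin(yaw),0]);z=np.array([0,0,-1.]);x=np.cross(y,z)
    return R.from_matrix(np.stack([x,y,z],1)).as_rotvec()
E
python3 - <<'E'
from h import *
p,T,P=snap(None)
for n,(u,v),z in(("A",(315,110),118),("B",(290,225),118),("C",(425,265),118),("D",(440,115),118),("tip",(412,125),136),("key",(175,445),36),("shank",(155,425),36)):
    print(n,onplane(p,T,360+u/5,200+v/5,z).round(1))
K=[onplane(p,T,360+u/5,200+v/5,118) for u,v in((290,225),(425,265))]
d=K[1]-K[0];print("front edge angle",np.degrees(np.arctan2(d[1],d[0])),np.linalg.norm(d))
# predicted pixels
for y in(-308,-312): print(proj(p,T,[456,y,136]))
# vice height
v=P[(P[...,0]<420)&(P[...,0]>300)&(P[...,1]<-150)&(P[...,1]>-300)&(P[...,2]>5)&(P[...,2]<120)];print("vice",np.nanpercentile(v,98,0),np.nanpercentile(v,2,0))
# hub in earlier top view
t=bot.read_camera("top");Q=cloud(t,wfc(t))[195:285,245:305].reshape(-1,3)
for lo,hi in((84,100),(64,80)):
    s=Q[(Q[:,2]>lo)&(Q[:,2]<hi)];print(lo,len(s),s.min(0).round(),s.max(0).round(),s.mean(0).round(1))
for y in (0,0.4): 
  for a in (90,0,180): print(a,bot.ik([500,120,260],tcp_pose(np.radians(a))))
E
```

```text
A [ 462.8 -304.   118. ]
B [ 446.3 -303.5  118. ]
C [ 446.2 -320.5  118. ]
D [ 467.3 -319.6  118. ]
tip [ 453.4 -310.7  136. ]
key [ 447.2 -312.2   36. ]
shank [ 449.5 -308.4   36. ]
front edge angle -90.16998421540104 16.999610959415335
(np.float64(438.45288007855265), np.float64(219.73371489057413))
(np.float64(445.1469723443034), np.float64(221.6988579369853))
vice [ 369.17778906 -197.39919566   90.69114381] [ 309.37229041 -292.99164491   10.65619871]
84 179 [496. 102.  84.] [540. 144.  96.] [518.7 123.   89. ]
64 194 [459.  93.  64.] [578. 155.  80.] [516.  122.   72.9]
90 [ 1.79622498e-02  3.63748597e-01  1.69365728e+00 -4.44089210e-16
  1.08418677e+00 -1.55283408e+00]
0 [ 1.79622498e-02  3.63748597e-01  1.69365728e+00 -4.44089210e-16
  1.08418677e+00  1.79622498e-02]
180 None
90 [ 1.79622498e-02  3.63748597e-01  1.69365728e+00 -4.44089210e-16
  1.08418677e+00 -1.55283408e+00]
0 [ 1.79622498e-02  3.63748597e-01  1.69365728e+00 -4.44089210e-16
  1.08418677e+00  1.79622498e-02]
180 None
```

```bash
python3 - <<'E'
from h import *
bot.move_to([455,-310,245],tcp_pose(0)); bot.grip(44,40)
p,T,P=snap("w2.png",("spindle_grip",))
print(pose())
Q=P.reshape(-1,3);Q=Q[(abs(Q[:,0]-455)<25)&(abs(Q[:,1]+311)<25)]
for lo,hi in((110,125),(65,80),(126,145)):
    s=Q[(Q[:,2]>lo)&(Q[:,2]<hi)];
    if len(s):print(lo,len(s),s.min(0).round(1),s.max(0).round(1),np.median(s,0).round(1))
s=Q[(Q[:,2]>116)&(Q[:,2]<121)];print(cv2.minAreaRect(s[:,:2].astype(np.float32)))
print(bot.read_t())
E
```

```text
spindle_grip 0.96 [308.0, 204.0, 355.0, 256.0] med [ 455. -306.   93.] top [ 455.2 -311.   133.7]
spindle_grip 0.81 [413.0, 235.0, 467.0, 303.0] med [ 538. -342.   80.] top [ 540.8 -345.2  122.3]
(array([ 454.90809107, -310.08263046,  244.96061701]), array([-2.22171406e+00, -2.22104091e+00, -8.88879505e-05]))
110 502 [ 446.6 -321.4  110. ] [ 464.7 -302.9  125. ] [ 455.3 -307.   118.9]
65 770 [ 438.5 -325.2   66.2] [ 471.8 -295.4   79.9] [ 454.8 -304.3   72.8]
126 235 [ 450.1 -316.5  126.1] [ 460.4 -306.8  137.7] [ 455.2 -310.6  132.3]
((455.34613037109375, -312.3052978515625), (17.819223403930664, 17.995580673217773), 87.01008605957031)
4.4917
```

View pics/w2.png

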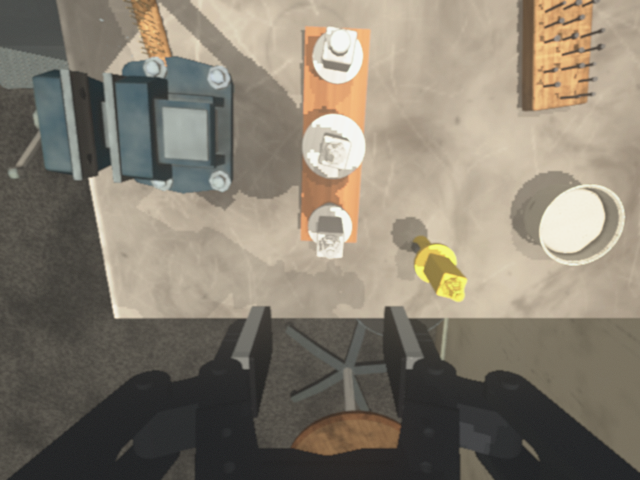

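```bash
python3 - <<'E'
from h import *
bot.move_straight([455.3,-311.8,95],rate=120)
print(bot.read_contact_force())
bot.grip(10,80); print(bot.read_grip_width(),bot.read_grasp_force(),bot.read_contact_force())
bot.move_straight([455.3,-311.8,255],rate=150)
print(bot.read_grip_width(),bot.read_grasp_force(),bot.read_contact_force(),pose()[0])
bot.move_straight([518,40,265],rate=250)
p,T,P=snap("w3.png",("hub_face",))
Q=P.reshape(-1,3);Q=Q[(abs(Q[:,0]-518)<30)&(abs(Q[:,1]-123)<30)]
s=Q[(Q[:,2]>86)&(Q[:,2]<95)];print(len(s),np.median(s,0).round(1),cv2.minEnclosingCircle(s[:,:2].astype(np.float32)))
print(bot.read_t(),pose())
E
```

```text
[-0.52404251  0.0828812   0.8930642 ]
17.29062772402583 77.88304209709167 [0.04336976 1.07229249 3.67350127]
17.110959010604383 78.31375122070312 [-0.58306578  1.09156034 -2.92299741] [ 454.63918035 -311.17136596  253.88261377]
hub_face 0.81 [216.0, 29.0, 438.0, 177.0] med [511. 127.  13.] top [482.1 125.2  56. ]
hub_face 0.3 [167.0, 226.0, 248.0, 301.0] med [399. -22.  23.] top [396.4 -23.5  22.9]
1921 [516.4 125.9  90.7] ((516.2896728515625, 124.46722412109375), 22.054224014282227)
9.1417 (array([517.92042217,  38.99983114, 264.93115113]), array([-2.22319070e+00, -2.21965450e+00,  5.59795239e-04]))
```

View pics/w3.png

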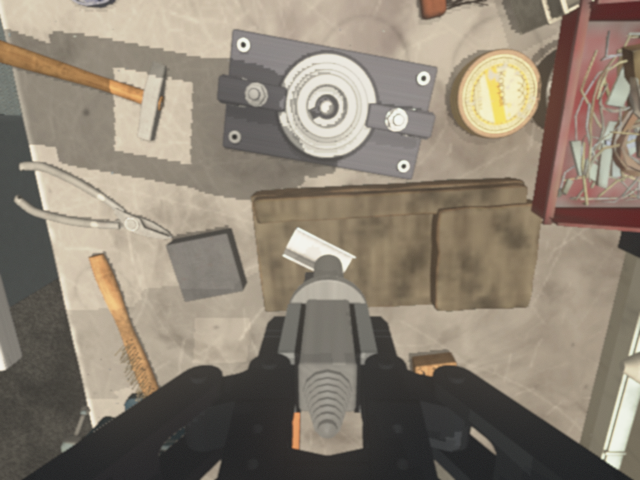

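```bash
python3 - <<'E'
from h import *
bot.move_straight([516.3,75,245],rate=150)
p,T,P=snap("w4.png")
u,v=map(int,proj(p,T,[516.3,124.5,90]));print(u,v,proj(p,T,[516.3,124.5,78]),proj(p,T,[507.3,124.5,78]))
v0=max(v-45,0);cv2.imwrite('pics/c4.png',cv2.resize(p["pixels"][v0:v0+90,u-60:u+60,::-1],None,fx=6,fy=6,interpolation=3))
Q=P.reshape(-1,3);Q=Q[(abs(Q[:,0]-518)<30)&(abs(Q[:,1]-123)<30)]
s=Q[(Q[:,2]>86)&(Q[:,2]<95)];print(v0,u-60,len(s),np.median(s,0).round(1),cv2.minEnclosingCircle(s[:,:2].astype(np.float32)),bot.read_t())
E
```

```text
329 160 (np.float64(329.3659709432995), np.float64(158.31586998773855)) (np.float64(316.8384086490492), np.float64(158.30521743506554))
115 269 1977 [516.6 125.3  90.7] ((516.2947998046875, 124.38314056396484), 22.111814498901367) 9.6083
```

View pics/c4.png

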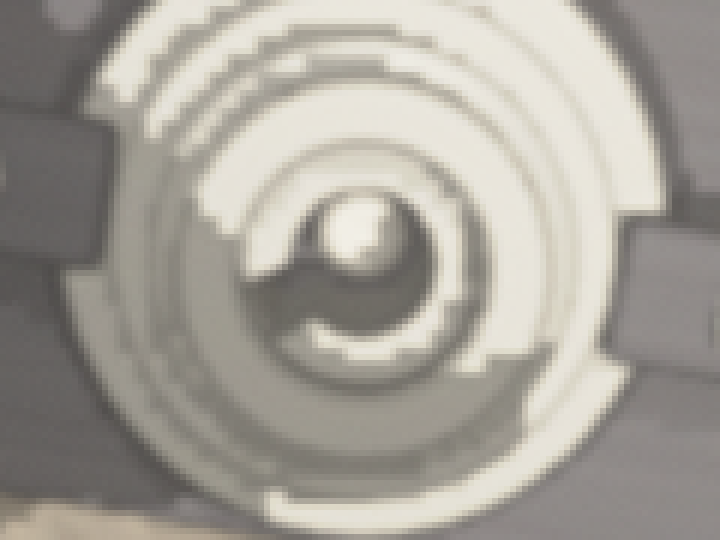

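```bash
cat >> h.py <<'E'
def F(): return np.array(bot.read_contact_force())
E
python3 - <<'E'
from h import *
yaw=np.radians(8)
bot.move_straight([516.3,124.4,200],tcp_pose(yaw),rate=120); bot.wait(.2)
f0=F();print(f0.round(1),bot.read_moment())
z=200
for z in (182,176,171,166,160,155,150,147,146,145,144,143,142,141):
    bot.move_straight([516.3,124.4,z],rate=60)
    f=F()-f0;print(z,f.round(1),pose()[0].round(1))
    if f[2]>7 or np.hypot(*f[:2])>12: break
print(bot.read_t(),bot.read_moment())
E
```

```text
[ 0.5  0.1 -1.8] [-0.01249955 -0.01986049  0.0137943 ]
182 [ 0.5 -0.5 -0.3] [515.9 124.3 181.3]
176 [-1.  -0.3 -0.9] [516.  124.4 175.6]
171 [-1.  -1.1 -0.8] [516.  124.4 170.7]
166 [ 0.  -0.1 -0.6] [516.  124.4 165.7]
160 [-0.3  0.  -1.2] [515.9 124.4 159.5]
155 [-0.6  0.7 -1.2] [516.  124.4 154.6]
150 [ 0.  -0.1  0.1] [516.  124.4 149.7]
147 [-0.5  0.3 -1.1] [516.2 124.4 146.8]
146 [-1.4  0.2 -0.2] [516.3 124.4 146. ]
145 [-1.5 -0.2  2.6] [516.5 124.4 145.4]
144 [-0.8 -0.1  7.3] [516.6 124.4 144.9]
13.4667 [-0.02588542  0.3749736  -0.02628226]
```

```bash
python3 - <<'E'
from h import *
for a in [10,12,14,16,18,20,22,24,26,28,30,32,34]:
    bot.move_straight([516.3,124.4,143.5],tcp_pose(np.radians(a)),rate=30); bot.wait(.05)
    f=F();z=pose()[0];m=bot.read_moment();print(a,f.round(1),z.round(1),np.round(m,2),round(bot.read_t(),1))
    if z[2]<144 and f[2]<3: break
E
```

```text
10 [-1.1  0.   4.9] [516.7 124.4 144.4] [-0.06  0.35 -0.09] 13.8
12 [ 1.  -1.  -1.2] [517.  124.  143.5] [-0.32 -0.19 -0.  ] 14.1
```

```bash
python3 - <<'E'
from h import *
a=12
for z in (142,140,137,133,129,126,124,122,121,120,119.5,119,118.5,118,117.5,117):
    bot.move_straight([516.3,124.4,z],tcp_pose(np.radians(a)),rate=50); bot.wait(.05)
    f=F();q=pose()[0];m=np.array(bot.read_moment());print(z,f.round(1),q.round(1),m.round(2),round(bot.read_t(),1))
    if f[2]>(9 if z>126 else 18): break
    if abs(m[2])>.1: a+=np.sign(m[2])*1; print("yaw",a)
E
```

```text
142 [ 2.1 -3.  -2.8] [517.  124.1 141.8] [-0.53 -0.59  0.03] 14.4
140 [ 3.8 -3.9 -3.7] [517.  124.1 139.9] [-0.72 -0.73  0.1 ] 14.7
yaw 13.0
137 [ 4.3 -4.2 -3.8] [516.7 124.1 136.8] [-0.8  -0.77  0.08] 15.0
133 [ 3.8 -4.1 -3.6] [516.8 124.2 132.7] [-0.83 -0.81  0.11] 15.3
yaw 14.0
129 [ 3.6 -2.9 -3.4] [516.5 124.1 128.5] [-0.86 -0.8   0.07] 15.6
126 [ 2.  -3.6 -1.3] [516.6 124.2 125.6] [-0.91 -0.73  0.12] 15.9
yaw 15.0
124 [ 3.4 -5.5  1.1] [516.5 124.3 124. ] [-0.97 -0.6   0.08] 16.2
122 [ 2.6 -5.3  3.5] [516.5 124.3 122.3] [-1.03 -0.56  0.05] 16.5
121 [ 2.  -5.4  4.9] [516.6 124.3 121.5] [-1.02 -0.45 -0.02] 16.8
120 [ 1.  -3.7  5.8] [516.6 124.3 120.6] [-1.06 -0.43 -0.02] 17.1
119.5 [ 2.1 -4.2  7.4] [516.6 124.3 120.2] [-0.99 -0.39  0.02] 17.4
119 [ 1.4 -4.8  8.2] [516.6 124.3 119.9] [-1.04 -0.33 -0.01] 17.7
118.5 [ 0.5 -4.7 12.1] [516.6 124.3 119.9] [-1.05 -0.14  0.01] 18.0
118 [ 0.5 -4.7 15. ] [516.7 124.3 119.8] [-1.1  -0.02 -0.01] 18.3
117.5 [-0.4 -5.8 18.2] [516.7 124.3 119.8] [-1.12  0.15  0.04] 18.6
```

```bash
python3 - <<'E'
from h import *
for x,y,z in ((516.3,123.7,117.5),(516.3,123.7,116.5)):
    bot.move_straight([x,y,z],rate=30); bot.wait(.4)
    print(F().round(1),pose()[0].round(1),np.round(bot.read_moment(),2),bot.read_grip_width(),bot.read_grasp_force(),bot.read_t())
p,T,P=snap("w5.png")
u,v=map(int,proj(p,T,[516.5,124,90]));print(u,v)
E
```

```text
[-0.2 -3.4 17.8] [516.7 124.1 119.8] [-0.75  0.16  0.05] 17.323005865891897 81.46027565002441 19.2167
[-1.3 -2.8 25.5] [516.7 124.2 119.7] [-0.78  0.45 -0.01] 17.365586234963615 82.52994775772095 19.8667
329 309
```

View pics/w5.png

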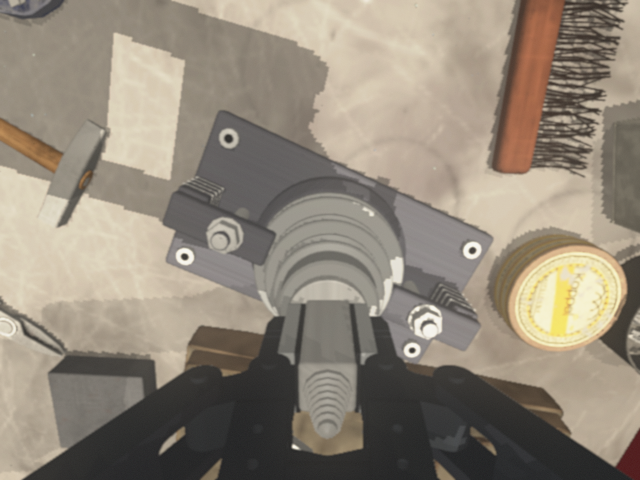

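```bash
python3 -c "
from h import *
print(bot.finish_job(),bot.read_t(),F())"
```

```text
the job is handed in; nothing more can be done
the job is handed in; nothing more can be done
```

The keyed spindle is in the hub with its collar on the face, still gripped at about 82 N and pressed down with about 25 N; I handed the job in at about 20 s of the 61 s allowed. The judge gave no verdict, but the 25.5 mm drop from ledge to hard stop fits the expected 26 mm, and nothing was seen or felt to touch the other spindles or bystanders.

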